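Brush out the tall rinse beaker in the lens workshop

TASK

Take the brush out of its stand and scrub the inside of the tall steel beaker: push the brush down to the bottom, draw it up until half of its head shows above the rim, and so on until it has been at the bottom three times. Then put the brush back upright in its stand and let go; leave the beaker standing about where it was, and leave the low steel bowl alone.

Things in the scene. Friction and masses are not known exactly. Their poses are not given: they have to be found in the camera images.
- brush_handle (a point): Centre of the handle of a loose bottle brush, 180 mm long, about 90 g, that stands upright, head down, in the stand. Wooden round handle 22 mm thick, 60 mm long (30 mm above and 30 mm below this point), thin steel shaft, below it a black round brush head, stiff and flat-ended, 37 mm thick and 60 mm long. z axis points along the brush to the handle's top; the flat lower end of the head is 150 mm below this point. Grasp the handle here from above; any yaw will do.
- stand: Grey plastic brush stand, fixed to the bench: a foot disc 90 mm wide with a round cup, 70 mm high, open at the top with a flared mouth 84 mm wide inside, narrowing to a straight well 50 mm wide inside below 45 mm height. Its inner floor is 8 mm above the bench. Origin: centre of its underside, on the bench; z up.
- beaker: The tall beaker: straight round stainless steel vessel, open at the top, loose, 105 mm high, 72 mm wide outside, wall 3 mm, 66 mm wide inside; inner floor 6 mm above its underside. Origin: centre of its underside, on the bench; z up to the rim.
- bowl: The low bowl, not to be used: round stainless steel, open at the top, loose, 45 mm high, 96 mm wide at the rim and 72 mm at the foot. Origin: centre of its underside. (A white round cleaner bottle, 56 mm wide and 125 mm high, closed, stands near too.)
There are look-alikes about, which are no part of the job. What is shaped like the stand but red is not meant.

How it is judged (in metres and radians):
On the way, in this order (a step that is already met when the one before it is completed fails the run):
1. the brush reaches the bottom of the tall beaker for the first time (head's end within 18 mm of the inner floor) (horizontal distance between brush_handle and beaker below 0.04 m and angle between each of brush_handle, beaker's own z axis and vertical below 0.27 rad and z of brush_handle in the frame of beaker below 0.174 m), for 0.1 s.
2. the brush is drawn up inside the beaker, about half of its head above the rim (head's end 44 to 99 mm above the inner floor) (horizontal distance between brush_handle and beaker below 0.04 m and angle between each of brush_handle, beaker's own z axis and vertical below 0.27 rad and z of brush_handle in the frame of beaker between 0.2 and 0.255 m), for 0.1 s.
3. the brush reaches the bottom of the tall beaker for the second time (head's end within 18 mm of the inner floor) (all of step 1), for 0.1 s.
4. the brush is drawn up inside the beaker, about half of its head above the rim (head's end 44 to 99 mm above the inner floor) (all of step 2), for 0.1 s.
5. the brush reaches the bottom of the tall beaker for the third time (head's end within 18 mm of the inner floor) (all of step 3), for 0.1 s.
At the end, for the whole second after the job is handed in: The brush stands released and at rest in its stand, head down on the stand's floor (handle centre 140 to 170 mm above the stand's underside and within 50 mm of its axis, tilt under 15 degrees); the beaker stands upright at rest within 50 mm of where it was, and the bowl within 30 mm of where it was (horizontal distance between brush_handle and stand below 0.05 m and z of brush_handle in the frame of stand between 0.14 and 0.17 m and angle between brush_handle's own z axis and vertical below 0.27 rad and contact force between the fingers and brush below 0.1 N and linear speed of each of brush, beaker below 0.03 m/s and distance of beaker from where it was at the start of the episode below 0.05 m and angle between beaker's own z axis and vertical below 0.1 rad and distance of bowl from where it was at the start of the episode below 0.03 m); the robot touches nothing.
It fails at once if the beaker is tipped by more than 20 degrees (angle between beaker's own z axis and vertical above 0.35 rad).
It fails at once if the low bowl is pushed more than 30 mm away (distance of bowl from where it was at the start of the episode above 0.03 m).
It also fails if it takes over 54 s, if anything falls off the work surface, if the arm or the gripper's body presses on something with over 40 N, if the wrist force passes 120 N, or if a joint passes its speed limit or range.

ROBOT

A 6-joint arm with a two-finger parallel gripper is mounted at the origin on the work surface. World frame = base frame: x ahead of the robot, y to its left, z up, the work surface at z = 0. Lengths are in mm, angles in degrees, forces in N, time in s.
With the tool pointing down it reaches from about 350 to 850 mm from the base axis. Payload 8.1 kg.
Tool frame: the origin (TCP) lies midway between the tips of the shut fingers; the grasp point (between the pads) lies 19 mm behind it (r.pinch_z is the distance from the TCP to the grasp point, in mm); z points along the fingers, y is the line along which they close (so a half turn about z gives the same grasp; the last joint's range is limited). The gripper opens to 85 mm and grips with 20 to 120 N. Pads are 22 mm wide; open, the fingers measure 114 mm over their backs; the gripper's body (76 mm by 85 mm) begins 54 mm behind the grasp point. The pads swing forward as they close: fully open they stand 13 mm farther back than shut.
Start: joints at [-69.351, 7.471, 85.268, -0, 87.261, -4.893], TCP at [258.728, -541.355, 200.892] pointing down, gripper open.
Joint ranges: [-169.43, 169.43], [-51.17, 129.36], [1.28, 143.12], [-76.62, 256.62], [0, 156.53], [-152.29, 152.29]. Speed limits (degrees/s): [136.94, 136.94, 159.86, 180, 180, 180].

INTERFACE

Orientations are given as [roll, pitch, yaw] about the fixed x, y, z axes, in that order (R = Rz(yaw) Ry(pitch) Rx(roll)).
In Python, from bench import sensors, optics, job, r gives the robot as it stands.
- The arm moves only by the tool play_rows, never from a script. Its argument "motion" is a list that holds one entry, the list of rows, each a list of 6 numbers: the shift along the tool's x, y, z in cm, then the turn, a rotation vector about the tool's x, y, z in degrees. In form: [[[x, y, z, ax, ay, az], ...]]. A call has 1 to 5 rows; each row is the pose to reach, as a shift and turn from the pose commanded when the call began, along the tool's axes at that moment; what a row does not reach only later rows make up. A row lasts 1/10 s, in which the tool goes at most 50 mm and 8.59 degrees, less where a joint would pass 70% of its speed; a pose out of reach is approached as far as the arm can. A call with a gripper value outside its range is refused whole. "jaw" is the opening, from 0 (shut) to 1 (fully open), set as the call begins (left out, the last holds). The fingers move at their own pace and stop on an object; "squeeze" is the grip in N (left out, the last holds). Time passes only in rows, so rows that repeat a pose let the fingers close. It gives the time, the measured TCP pose, the force, the opening and the grip force at its end, in the units of the state.
- sensors.sense(): the state, without advancing time (a new reading comes with each control period).
- optics.snapshot(name): name is "scene" or "top" or "wrist"; returns a dict with "pixels" (420x560x3 uint8, red, green, blue), "mtx" (3x3 intrinsics, pixels), "k1" (the pictures are not rectified: a ray, as slopes to the right and down, at radius r is drawn at 1 + k1 r^2 times it, then the intrinsics apply), "R" (3x3) and "t" (3): a world point X has camera coordinates R X + t; the wrist camera has in their place "T_tool_cam" (4x4, takes a point from camera to tool coordinates, whose origin is the TCP and whose axes are the flange's). Camera axes: x right, y down, z forward; pixel columns grow to the right and rows downward; lengths in mm; the calibration is good to about 2 mm. A picture is of the moment at which its call begins: read the wrist's pose just before it. There is no depth.
- job.hand_in(): hands the job in; it is judged then, once.
The state is a dict: "time": time; "joint_pos": joint angles; "qd": joint speeds; "joint_efforts": joint torques, N m; "tool_pos": TCP position; "tcp_rot": TCP orientation; "ft_force": force on the tool from outside, world axes, zero at the start; "wrist_torque": the same for the moment, N m; "finger_gap": finger opening in mm; "grip_force": force on a finger pad.
Only numpy, scipy, OpenCV 4.12 (cv2) and the standard library are available. Lean on these libraries where they do the work, as an engineer would, in place of code of your own. Each camera call takes 0.05 s, during which the arm holds its last target. There are 200 camera calls.

## Working session

There is one attempt and no reset: what is moved stays moved. The work goes in short steps, Python scripts to look and compute and a tool call to move; the robot and the scene stay as the last step left them, time stands still between calls to the robot, and variables do not carry over. Pictures are saved under pics/ and viewed, at most 10 in all, crops included, and the job is handed in when it is done.

Besides the shell and the picture viewer there is one more tool, called after "Request:" by a JSON object that holds its "op" and its "data". play_rows: Moves the arm, as the interface text tells. Its arguments: {"type":"object","properties":{"motion":{"type":"array","items":{"type":"array","items":{"type":"array","items":{"type":"number"}}}},"jaw":{"type":"number"},"squeeze":{"type":"number"}},"required":["motion"]}

```bash
mkdir -p pics
cat > h.py <<'E'
import numpy as np,cv2
from bench import sensors,optics,job,r
def snap(n,f=None):
    s=optics.snapshot(n)
    if f: cv2.imwrite('pics/'+f,cv2.cvtColor(np.asarray(s['pixels']),cv2.COLOR_RGB2BGR))
    return s
def ray(s,u,v):
    K=np.array(s['mtx']);k=s['k1']
    d=cv2.undistortPoints(np.array([[[u,v]]],float),K,np.array([k,0,0,0],float))[0,0]
    R=np.array(s['R']);t=np.array(s['t'])
    return -R.T@t, R.T@np.array([d[0],d[1],1])
def onz(s,u,v,z):
    c,d=ray(s,u,v); return c+d*(z-c[2])/d[2]
def proj(s,X):
    K=np.array(s['mtx']);c=np.array(s['R'])@X+np.array(s['t']);a=c[:2]/c[2]
    a=a*(1+s['k1']*(a@a)); return K[:2,:2]@a+K[:2,2]
E
python3 - <<'E'
from h import *
import pickle
d={}
for n in('top','scene'):
    d[n]=snap(n,n+'0.png')
pickle.dump(d,open('s0.pkl','wb'))
print(sensors.sense(),d['top']['k1'],r.pinch_z)
for n in d: print(n,-np.array(d[n]['R']).T@np.array(d[n]['t']))
E
```

```text
{'time': 0.1, 'joint_pos': array([-6.93514332e+01,  7.51157222e+00,  8.53224440e+01,  1.00581873e-04,
        8.72613256e+01, -4.89302211e+00]), 'qd': array([-0.05873368, -0.13335071, -0.04691073,  0.06062807, -0.0763158 ,
        0.01103855]), 'joint_efforts': array([ 1.35892555e-03, -5.70953894e+01, -5.01939046e+01, -1.67292937e-04,
        8.25033960e-03, -8.87778606e-05]), 'tool_pos': array([ 258.53025258, -540.84772977,  199.94683069]), 'tcp_rot': array([-1.79905014e+02, -8.23231985e-03,  2.55415772e+01]), 'ft_force': array([ 0.22836085, -0.23509379,  0.03673691]), 'wrist_torque': array([-0.01377696,  0.01044369,  0.00353816]), 'grip_force': 0.0, 'finger_gap': 85.51001590304078} -0.09476248816508306 18.700000000000003
top [ 487.40929371  -17.10187211 1088.90859325]
scene [1024.3069533   203.96589461  663.05523114]
```

View pics/top0.png

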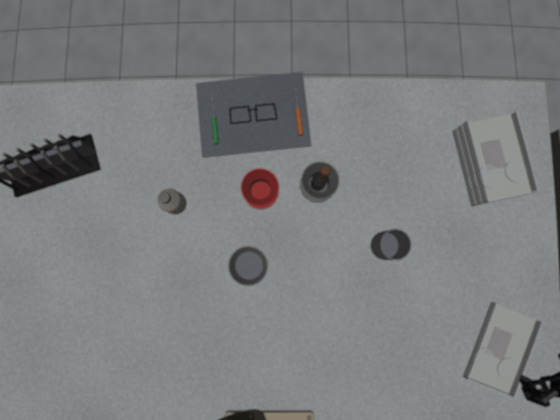

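View pics/scene0.png

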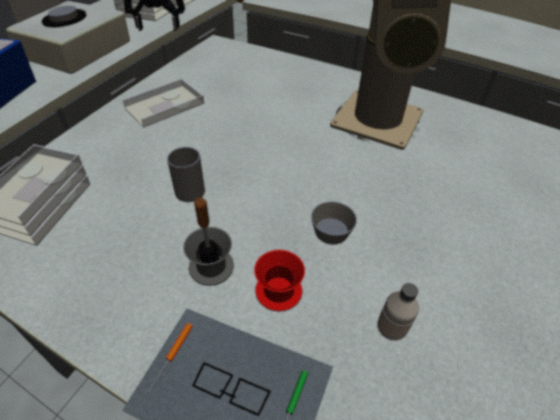

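Top view: the stand candidates are grey (319,182), holding the brush with its handle at (323,172), and red (261,188). The vessel candidates are the tall beaker (390,245) and the low bowl (248,266). I choose the grey stand and the tall beaker, and check both in one crop.

Run:
```python
from h import *
import pickle
d=pickle.load(open('s0.pkl','rb'))
T=np.asarray(d['top']['pixels']);S=np.asarray(d['scene']['pixels'])
a=cv2.resize(T[150:290,290:430],(560,560),interpolation=cv2.INTER_CUBIC)
b=cv2.resize(S[140:290,160:245],(238+79,560),interpolation=cv2.INTER_CUBIC)
im=np.hstack([a,b])[:, :800]
cv2.imwrite('pics/crop.png',cv2.cvtColor(im,cv2.COLOR_RGB2BGR))
for n,(x0,y0,x1,y1) in(('top',(300,155,345,205)),('scene',(185,190,220,240))):
    P=np.asarray(d[n]['pixels'])[y0:y1,x0:x1].astype(int)
    m=(P[...,0]-P[...,2]>25)
    ys,xs=np.nonzero(m); print(n,'handle',xs.mean()+x0,ys.mean()+y0,xs.min()+x0,xs.max()+x0,ys.min()+y0,ys.max()+y0,m.sum())
    pts=np.c_[xs+x0,ys+y0].astype(np.float32);print(cv2.minAreaRect(pts))
# dark blobs in top
for nm,(x0,y0,x1,y1) in(('stand',(292,155,350,210)),('beaker',(360,220,425,270)),('bowl',(220,235,275,295))):
    g=cv2.cvtColor(T,cv2.COLOR_RGB2GRAY)[y0:y1,x0:x1]
    m=(g<105).astype(np.uint8)
    c=max(cv2.findContours(m,cv2.RETR_EXTERNAL,cv2.CHAIN_APPROX_NONE,offset=(x0,y0))[0],key=cv2.contourArea)
    print(nm,cv2.boundingRect(c),cv2.fitEllipse(c),cv2.minEnclosingCircle(c))
```

```text
top handle 324.5492957746479 170.19718309859155 320 329 166 174 71
((324.5, 170.0), (8.0, 9.0), 90.0)
scene handle 201.26086956521738 210.5177865612648 195 207 197 226 253
((200.9390106201172, 211.4512176513672), (29.37479019165039, 10.380563735961914), 83.6598129272461)
stand (300, 162, 39, 40) ((318.96051025390625, 181.51158142089844), (36.73000717163086, 40.602256774902344), 30.61141014099121) ((318.5, 181.5), 20.554903030395508)
beaker (370, 229, 41, 31) ((390.5455322265625, 244.53468322753906), (30.513687133789062, 40.562320709228516), 85.24992370605469) ((390.07501220703125, 244.5), 20.230154037475586)
bowl (229, 246, 39, 40) ((247.68313598632812, 265.4827880859375), (38.05912399291992, 38.32232666015625), 14.474936485290527) ((247.6999969482422, 265.5), 19.543384552001953)
```

View pics/crop.png

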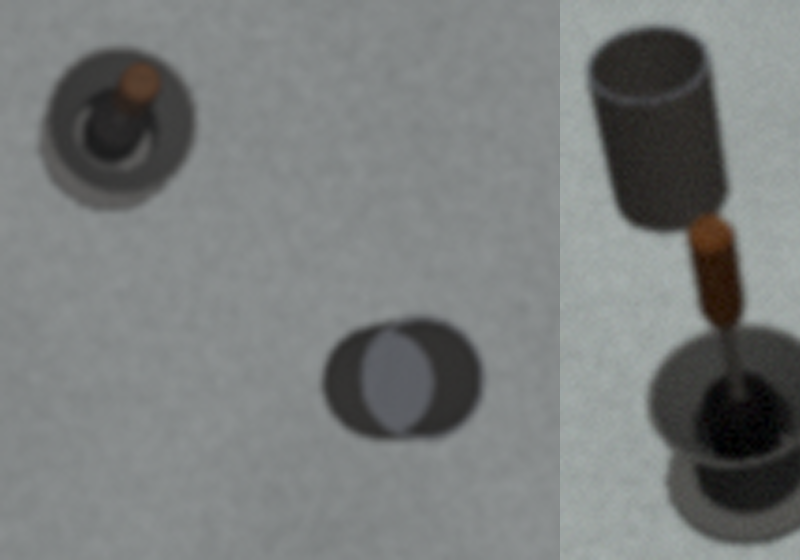

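The crop confirms both choices. The brush's round handle top is at top-view px (325,170.7), in the grey stand whose mouth centres at (320.2,180). The beaker is tall and straight-walled: its rim disc is to the right at about (395.5,244.5) and its base to the left.

Run:
```python
from h import *
import pickle
d=pickle.load(open('s0.pkl','rb'));t,s=d['top'],d['scene']
def tri(p,q):
    c1,d1=ray(t,*p);c2,d2=ray(s,*q)
    A=np.c_[d1,-d2];k=np.linalg.lstsq(A,c2-c1,rcond=None)[0]
    return (c1+k[0]*d1+c2+k[1]*d2)/2,np.linalg.norm(c1+k[0]*d1-c2-k[1]*d2)
# scene crop scale 317/85=3.73
print('handletop z188',onz(t,324.8,170.6,188),'tri',tri((324.8,170.6),(160+(712-560)/3.73,140+232/3.73)))
print('scene only top',onz(s,160+152/3.73,140+232/3.73,188),'bottom z128',onz(s,160+(727-560)/3.73,140+320/3.73,128))
print('stand rim z70',onz(t,320.1,179.9,70),'well z45',onz(t,290+116/4,150+126/4,30),'scene rim',onz(s,160+(743-560)/3.73,140+395/3.73,70))
print('beaker rim z105',onz(t,290+422/4-.4,150+378/4-.4,105),'L',onz(t,370,244.5,0),'R',onz(t,410.6,244.5,105),'scene rim',onz(s,160+(650-560)/3.73,140+65/3.73,105))
print('bowl',onz(t,247.7,265.5,45))
from scipy.spatial.transform import Rotation as R
print(R.from_euler('xyz',sensors.sense()['tcp_rot'],degrees=True).as_matrix().round(3))
w=optics.snapshot('wrist');print(w['T_tool_cam'])
```

```text
handletop z188 [ 664.23650567 -120.04049025  188.        ] tri (array([ 665.16321218, -120.72939389,  184.02711078]), np.float64(0.5434796150968144))
scene only top [ 668.23785847 -118.29911895  188.        ] bottom z128 [ 667.13029536 -119.12435067  128.        ]
stand rim z70 [ 665.11047364 -122.02148134   70.        ] well z45 [ 668.11709568 -123.37515363   30.        ] scene rim [ 665.24877693 -118.65139092   70.        ]
beaker rim z105 [ 511.74982005 -286.51671462  105.        ] L [ 513.80731936 -251.84969555    0.        ] R [ 510.5649873  -322.10849005  105.        ] scene rim [ 512.74435992 -285.42322411  105.        ]
bowl [464.26587817  50.35877892  45.        ]
[[ 0.902  0.431 -0.001]
 [ 0.431 -0.902  0.002]
 [ 0.    -0.002 -1.   ]]
[[-7.62376178e-04 -9.55153704e-01 -2.96109473e-01  7.51886724e+01]
 [ 9.99999299e-01 -9.96593012e-04  6.40046608e-04 -7.68022758e-02]
 [-9.06443520e-04 -2.96108778e-01  9.55153794e-01 -1.73714696e+02]
 [ 0.00000000e+00  0.00000000e+00  0.00000000e+00  1.00000000e+00]]
```

Request:
{"op": "play_rows", "data": {"motion": [[[4,-1.5,-2,0,0,0],[8.5,-3,-4,0,0,0],[13,-4.8,-4,0,0,0],[17.5,-6.5,-4,0,0,0],[22,-8.2,-4,0,0,0]]], "jaw": 1, "squeeze": 50}}

```text
time: 0.65
tool_pos: [422.9, -371.0, 241.0]
tcp_rot: [180.0, -0.0, 25.5]
ft_force: [0.4, -0.4, 0.3]
finger_gap: 85.2
grip_force: 0.0
```

Request:
{"op": "play_rows", "data": {"motion": [[[4.5,-1.7,0,0,0,0],[9,-3.4,0,0,0,0],[13.5,-5.1,0,0,0,0],[18,-6.8,0,0,0,0],[22,-8.2,0,0,0,0]]]}}

```text
time: 1.15
tool_pos: [586.2, -201.4, 240.6]
tcp_rot: [-180.0, 0.0, 25.6]
ft_force: [0.1, -0.4, 0.3]
finger_gap: 85.9
grip_force: 0.0
```

Request:
{"op": "play_rows", "data": {"motion": [[[4,-1.5,0,0,0,0],[7.5,-2.9,0,0,0,0],[9.5,-3.7,0,0,0,0],[10.5,-4,0,0,0,0],[10.5,-4,0,0,0,0]]]}}

```text
time: 1.65
tool_pos: [662.8, -121.4, 240.1]
tcp_rot: [-180.0, 0.0, 25.6]
ft_force: [-0.2, 0.2, 0.9]
finger_gap: 85.3
grip_force: 0.0
```

```bash
cat >> h.py <<'E'
def totool(x,y):
    from scipy.spatial.transform import Rotation as R
    q=sensors.sense();M=R.from_euler('xyz',q['tcp_rot'],degrees=True).as_matrix()
    p=np.array(q['tool_pos']);return (M.T@(np.array([x,y,p[2]])-p)/10).round(2),p.round(1),np.round(q['tcp_rot'],2),q['time']
E
python3 - <<'E'
from h import *
print(totool(666,-120))
s=snap('wrist','w1.png')
E
```

```text
(array([ 0.36,  0.01, -0.  ]), array([ 662.8, -121.4,  240.1]), array([-1.7996e+02,  5.0000e-02,  2.5630e+01]), 1.65)
```

View pics/w1.png

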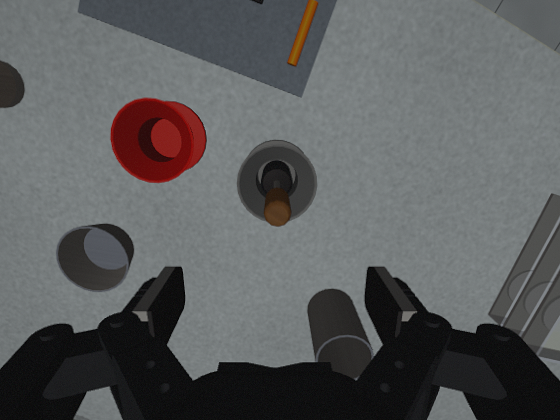

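The wrist view shows the handle top at (277.5,213), centred between the fingers, inside the grey stand (mouth centre (277,181)). I'll use it to check x and y.

```bash
cat >> h.py <<'E'
def wz(s,q,u,v,z):
    from scipy.spatial.transform import Rotation as R
    M=R.from_euler('xyz',q['tcp_rot'],degrees=True).as_matrix();T=np.array(s['T_tool_cam'])
    d=cv2.undistortPoints(np.array([[[u,v]]],float),np.array(s['mtx']),np.array([s['k1'],0,0,0],float))[0,0]
    D=M@T[:3,:3]@np.array([*d,1]);c=M@T[:3,3]+np.array(q['tool_pos']);return (c+D*(z-c[2])/D[2]).round(1)
E
python3 - <<'E'
from h import *
q=sensors.sense();s=snap('wrist')
P=np.asarray(s['pixels']).astype(int)[190:235,255:300]
ys,xs=np.nonzero(P[...,0]-P[...,2]>30);print(xs.min()+255,xs.max()+255,ys.min()+190,ys.max()+190)
print(wz(s,q,277.5,213,188),'stand',wz(s,q,276.8,180.5,70),'beaker x-ish',wz(s,q,343,360,105))
E
```

```text
263 289 192 224
[ 666.6 -123.2  188. ] stand [ 667.6 -123.2   70. ] beaker x-ish [ 507.  -290.5  105. ]
```

Request:
{"op": "play_rows", "data": {"motion": [[[0.3,0.1,2,0,0,0],[0.3,0.1,5,0,0,0],[0.3,0.1,8,0,0,0],[0.3,0.1,10,0,0,0],[0.3,0.1,10.1,0,0,0]]]}}

```text
time: 2.25
tool_pos: [662.3, -122.9, 135.8]
tcp_rot: [-179.8, 0.3, 25.4]
ft_force: [-0.7, -0.4, -0.4]
finger_gap: 85.3
grip_force: 0.0
```

Request:
{"op": "play_rows", "data": {"motion": [[[0,0,0,0,0,0],[0,0,0,0,0,0],[0,0,0,0,0,0],[0,0,0,0,0,0],[0,0,0,0,0,0]]], "jaw": 0, "squeeze": 60}}

```text
time: 2.75
tool_pos: [666.5, -122.1, 141.6]
tcp_rot: [179.9, -0.1, 25.5]
ft_force: [0.3, 0.6, 2.7]
finger_gap: 18.7
grip_force: 58.9
```

Request:
{"op": "play_rows", "data": {"motion": [[[0,0,0,0,0,0],[0,0,0,0,0,0],[0,0,0,0,0,0],[0,0,0,0,0,0],[0,0,0,0,0,0]]]}}

```text
time: 3.25
tool_pos: [666.6, -122.1, 141.5]
tcp_rot: [179.9, -0.1, 25.6]
ft_force: [-0.2, -0.3, 5.7]
finger_gap: 18.5
grip_force: 58.9
```

Request:
{"op": "play_rows", "data": {"motion": [[[0,0,-1,0,0,0],[0,0,-3,0,0,0],[0,0,-6,0,0,0],[0,0,-9,0,0,0],[0,0,-12,0,0,0]]]}}

```text
time: 3.75
tool_pos: [665.2, -121.7, 261.2]
tcp_rot: [-180.0, 0.0, 25.5]
ft_force: [-0.3, 0.4, -0.6]
finger_gap: 18.6
grip_force: 58.9
```

Request:
{"op": "play_rows", "data": {"motion": [[[0,0,-1,0,0,0],[0,0,-2,0,0,0],[0,0,-2,0,0,0],[0,0,-2,0,0,0],[0,0,-2,0,0,0]]]}}

```text
time: 4.25
tool_pos: [664.9, -121.7, 277.6]
tcp_rot: [-179.9, 0.1, 25.5]
ft_force: [-0.1, -0.9, -0.8]
finger_gap: 18.7
grip_force: 58.9
```

Run:
```python
from h import *
q=sensors.sense();print(q['finger_gap'],q['ft_force'])
s=snap('scene');t=snap('top');w=snap('wrist')
S,T,W=[np.asarray(a['pixels']) for a in(s,t,w)]
im=np.hstack([cv2.resize(S[100:300,140:300],(448,560)),cv2.resize(W[150:400,200:360],(352,550),)[:,:352].__class__(0) if 0 else cv2.resize(W[150:400,200:357],(352,560))])
cv2.imwrite('pics/lift.png',cv2.cvtColor(im,cv2.COLOR_RGB2BGR))
print(totool(512,-286.5))
```

```text
18.742568232996327 [-0.11020959 -0.93910287 -0.84817307]
(array([-2.092e+01,  8.260e+00,  2.000e-02]), array([ 665.2, -121.8,  278.6]), array([-1.7993e+02,  8.0000e-02,  2.5540e+01]), 4.4)
```

View pics/lift.png

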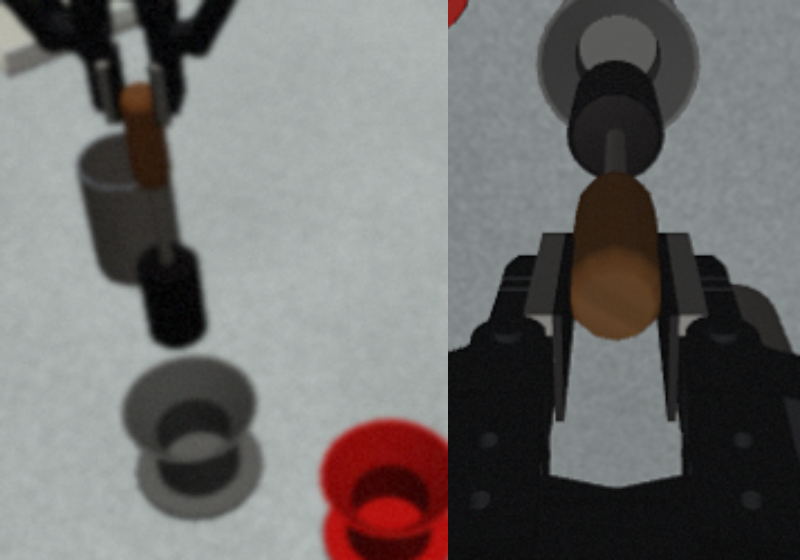

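The brush is held upright and clear of the stand. The handle top is at about wrist px (275,282), and the top of the head is at about (274.5,210). I'll check its offset and tilt in the tool frame.

Run:
```python
from h import *
q=sensors.sense();s=snap('wrist');p=q['tool_pos'];z=p[2]
for n,u,v,h in(('top',275.4,281.7,48),('headtop',274.5,210,-72)):
    a=wz(s,q,u,v,z+h); d=a-p; c,sn=.9023,.4312
    print(n,a,'tool xy',c*d[0]+sn*d[1],sn*d[0]-c*d[1])
```

```text
top [ 667.8 -121.1  326.6] tool xy 2.6537108160685485 0.496609496589939
headtop [ 665.3 -121.9  206.6] tool xy 0.053000816068543496 0.14044949658994915
```

Request:
{"op": "play_rows", "data": {"motion": [[[-3,1.2,0,0,0,0],[-7,2.8,0,0,0,0],[-11,4.4,0,0,0,0],[-15,6,0,0,0,0],[-18.5,7.4,0,0,0,0]]]}}

```text
time: 4.95
tool_pos: [529.1, -269.7, 279.8]
tcp_rot: [180.0, 0.0, 25.5]
ft_force: [0.4, 0.0, -1.0]
finger_gap: 18.9
grip_force: 58.9
```

Request:
{"op": "play_rows", "data": {"motion": [[[-1.8,0.6,0,0,0,0],[-2.4,0.9,0,0,0,0],[-2.4,0.9,0,0,0,0],[-2.4,0.9,0,0,0,0],[-2.4,0.9,0,0,0,0]]]}}

```text
time: 5.45
tool_pos: [513.7, -285.9, 279.7]
tcp_rot: [-180.0, -0.0, 25.6]
ft_force: [0.3, -0.4, -0.5]
finger_gap: 18.8
grip_force: 58.9
```

Run:
```python
from h import *
print(totool(512,-286.5))
s=snap('scene');w=snap('wrist')
S,W=[np.asarray(a['pixels']) for a in(s,w)]
im=np.hstack([cv2.resize(S[60:220,110:238],(448,560)),cv2.resize(W[100:350,200:357],(352,560))])
cv2.imwrite('pics/over.png',cv2.cvtColor(im,cv2.COLOR_RGB2BGR))
```

```text
(array([-0.18, -0.02, -0.  ]), array([ 513.7, -285.9,  279.7]), array([-1.7998e+02, -1.0000e-02,  2.5630e+01]), 5.45)
```

View pics/over.png

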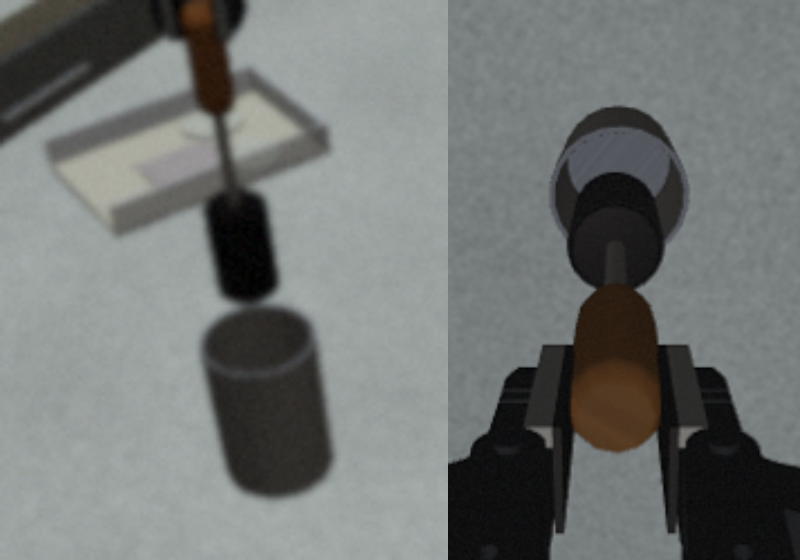

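The head hangs over the beaker. The rim centre is at wrist px (276.7,184.8), which I'll cast onto z=105.

Run:
```python
from h import *
q=sensors.sense();s=snap('wrist')
a=wz(s,q,276.7,184.8,105);print(a,totool(a[0],a[1]),wz(s,q,200+(617-448)/2.242,100+107/2.24,0))
```

```text
[ 513.8 -289.1  105. ] (array([-0.1 ,  0.28, -0.  ]), array([ 513.5, -286.1,  279.7]), array([-179.99,    0.  ,   25.62]), 5.6) [ 541.5 -274.6    0. ]
```

Request:
{"op": "play_rows", "data": {"motion": [[[0,0.1,1,0,0,0],[0,0.1,2.5,0,0,0],[0,0.1,4,0,0,0],[0,0.1,5.5,0,0,0],[0,0.1,7,0,0,0]]]}}

```text
time: 6.1
tool_pos: [512.8, -287.5, 207.7]
tcp_rot: [-179.9, 0.0, 25.5]
ft_force: [-0.0, -0.8, -1.2]
finger_gap: 18.6
grip_force: 58.9
```

Request:
{"op": "play_rows", "data": {"motion": [[[0,0,2,0,0,0],[0,0,4,0,0,0],[0,0,5.5,0,0,0],[0,0,6.5,0,0,0],[0,0,6.6,0,0,0]]]}}

```text
time: 6.6
tool_pos: [512.4, -287.2, 141.9]
tcp_rot: [-179.9, 0.1, 25.5]
ft_force: [0.2, 0.3, -1.2]
finger_gap: 18.9
grip_force: 58.9
```

Request:
{"op": "play_rows", "data": {"motion": [[[0,0,0,0,0,0],[0,0,0,0,0,0],[0,0,0,0,0,0]]]}}

```text
time: 6.9
tool_pos: [513.9, -288.3, 145.1]
tcp_rot: [179.9, -0.1, 25.5]
ft_force: [0.3, 0.3, -1.2]
finger_gap: 18.7
grip_force: 58.9
```

Run:
```python
from h import *
print(totool(512.5,-287.5))
s=snap('scene');w=snap('wrist')
S,W=[np.asarray(a['pixels']) for a in(s,w)]
im=np.hstack([cv2.resize(S[60:220,110:238],(448,560)),cv2.resize(W[100:350,200:357],(352,560))])
cv2.imwrite('pics/in.png',cv2.cvtColor(im,cv2.COLOR_RGB2BGR))
```

```text
(array([-0.1 , -0.13, -0.  ]), array([ 513.9, -288.3,  145.1]), array([ 1.799e+02, -6.000e-02,  2.554e+01]), 6.9)
```

View pics/in.png

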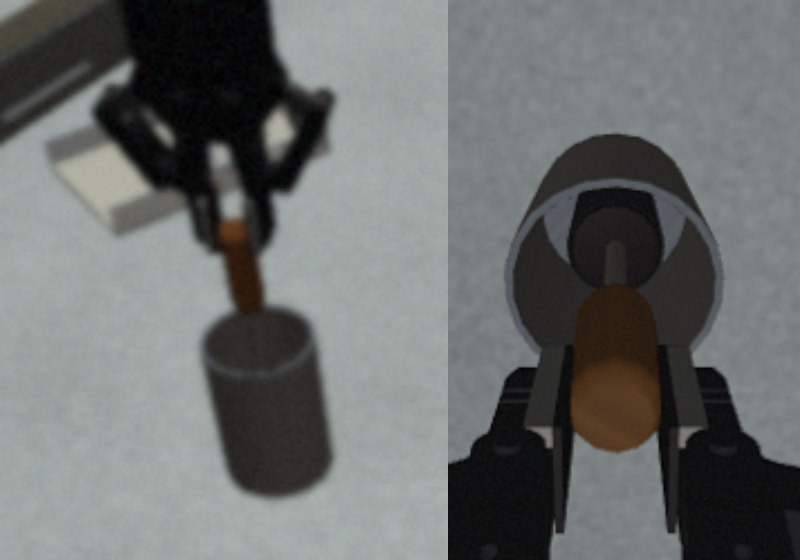

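The brush is inside the beaker, and no contact force shows. I'll press a little deeper, then stroke.

Request:
{"op": "play_rows", "data": {"motion": [[[0,0,0.3,0,0,0],[0,0,0.4,0,0,0],[0,0,0.4,0,0,0],[0,0,0.4,0,0,0]]]}}

```text
time: 7.4
tool_pos: [513.2, -287.8, 139.8]
tcp_rot: [-180.0, 0.0, 25.5]
ft_force: [-0.6, 1.0, -1.4]
finger_gap: 19.0
grip_force: 58.9
```

Request:
{"op": "play_rows", "data": {"motion": [[[0,0,-2,0,0,0],[0,0,-4.5,0,0,0],[0,0,-6.5,0,0,0],[0,0,-6.5,0,0,0],[0,0,-6.5,0,0,0]]]}}

```text
time: 7.9
tool_pos: [513.4, -287.9, 204.7]
tcp_rot: [180.0, -0.0, 25.5]
ft_force: [0.3, 0.9, -1.6]
finger_gap: 18.5
grip_force: 58.9
```

Request:
{"op": "play_rows", "data": {"motion": [[[0,0,0,0,0,0],[0,0,0,0,0,0]]]}}

```text
time: 8.1
tool_pos: [512.5, -287.3, 203.0]
tcp_rot: [-179.9, 0.1, 25.5]
ft_force: [0.8, 0.0, -0.8]
finger_gap: 18.7
grip_force: 58.9
```

Request:
{"op": "play_rows", "data": {"motion": [[[0,0,2,0,0,0],[0,0,4.5,0,0,0],[0,0,6.2,0,0,0],[0,0,6.5,0,0,0],[0,0,6.5,0,0,0]]]}}

```text
time: 8.6
tool_pos: [512.7, -287.4, 138.5]
tcp_rot: [-179.9, 0.1, 25.5]
ft_force: [-0.3, 0.5, -1.1]
finger_gap: 18.4
grip_force: 64.3
```

Request:
{"op": "play_rows", "data": {"motion": [[[0,0,0,0,0,0],[0,0,0,0,0,0],[0,0,0,0,0,0]]]}}

```text
time: 8.9
tool_pos: [513.2, -287.8, 139.8]
tcp_rot: [-180.0, 0.0, 25.5]
ft_force: [1.0, 0.1, -0.1]
finger_gap: 18.7
grip_force: 64.3
```

Request:
{"op": "play_rows", "data": {"motion": [[[0,0,-2,0,0,0],[0,0,-4.5,0,0,0],[0,0,-6.5,0,0,0],[0,0,-6.5,0,0,0],[0,0,-6.5,0,0,0]]]}}

```text
time: 9.4
tool_pos: [513.5, -288.0, 204.8]
tcp_rot: [180.0, -0.0, 25.5]
ft_force: [-0.1, -1.8, -1.4]
finger_gap: 18.9
grip_force: 64.3
```

Request:
{"op": "play_rows", "data": {"motion": [[[0,0,0,0,0,0],[0,0,0,0,0,0]]]}}

```text
time: 9.6
tool_pos: [512.5, -287.3, 203.0]
tcp_rot: [-179.9, 0.1, 25.5]
ft_force: [0.1, 0.5, -0.4]
finger_gap: 19.0
grip_force: 64.3
```

Request:
{"op": "play_rows", "data": {"motion": [[[0,0,2,0,0,0],[0,0,4.5,0,0,0],[0,0,6.2,0,0,0],[0,0,6.5,0,0,0],[0,0,6.5,0,0,0]]]}}

```text
time: 10.1
tool_pos: [512.5, -287.2, 138.3]
tcp_rot: [-179.9, 0.1, 25.5]
ft_force: [-0.3, 0.4, -0.6]
finger_gap: 18.5
grip_force: 66.1
```

Request:
{"op": "play_rows", "data": {"motion": [[[0,0,0,0,0,0],[0,0,0,0,0,0],[0,0,0,0,0,0],[0,0,0,0,0,0]]]}}

```text
time: 10.5
tool_pos: [513.4, -287.9, 140.1]
tcp_rot: [180.0, -0.0, 25.5]
ft_force: [-0.9, -0.4, -0.5]
finger_gap: 19.0
grip_force: 66.0
```

Run:
```python
from h import *
print(totool(512.5,-287.5))
s=snap('scene');w=snap('wrist')
S,W=[np.asarray(a['pixels']) for a in(s,w)]
im=np.hstack([cv2.resize(S[60:220,110:238],(448,560)),cv2.resize(W[100:350,200:357],(352,560))])
cv2.imwrite('pics/in3.png',cv2.cvtColor(im,cv2.COLOR_RGB2BGR))
```

```text
(array([-0.06, -0.07, -0.  ]), array([ 513.4, -287.9,  140.1]), array([ 1.7998e+02, -1.0000e-02,  2.5540e+01]), 10.5)
```

View pics/in3.png

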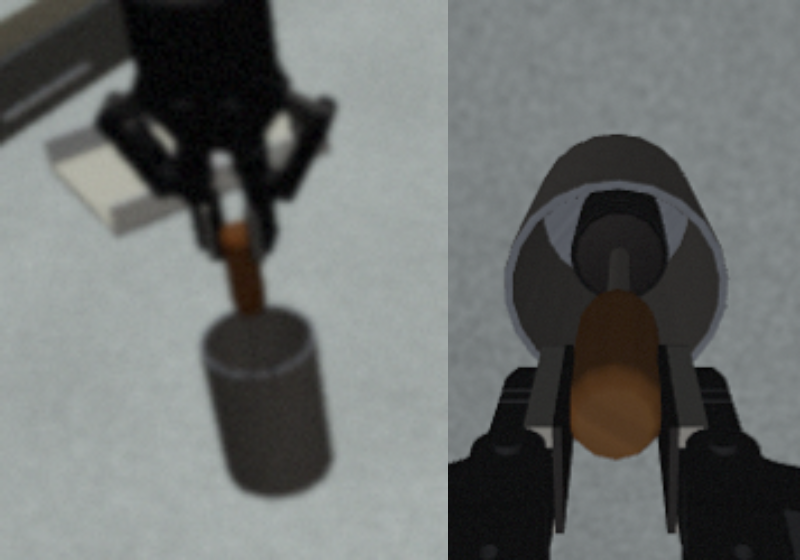

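Third bottom reached, with the beaker unmoved. Now back to the stand.

Request:
{"op": "play_rows", "data": {"motion": [[[0,0,-2,0,0,0],[0,0,-5,0,0,0],[0,0,-8,0,0,0],[0,0,-11,0,0,0],[0,0,-13.8,0,0,0]]]}}

```text
time: 11.1
tool_pos: [513.3, -287.8, 279.5]
tcp_rot: [180.0, -0.0, 25.5]
ft_force: [0.3, -0.3, -0.8]
finger_gap: 18.9
grip_force: 66.1
```

Request:
{"op": "play_rows", "data": {"motion": [[[0,0,-0.2,0,0,0],[3,-1.2,-0.2,0,0,0],[7,-2.8,-0.2,0,0,0],[11,-4.4,-0.2,0,0,0],[15,-6,-0.2,0,0,0]]]}}

```text
time: 11.6
tool_pos: [623.3, -167.8, 278.6]
tcp_rot: [-180.0, 0.0, 25.5]
ft_force: [-0.3, -1.3, -0.9]
finger_gap: 19.1
grip_force: 66.1
```

Request:
{"op": "play_rows", "data": {"motion": [[[3,-1.2,0,0,0,0],[5,-2,0,0,0,0],[5.9,-2.4,0,0,0,0],[5.9,-2.4,0,0,0,0],[5.9,-2.4,0,0,0,0]]]}}

```text
time: 12.1
tool_pos: [665.0, -122.7, 279.4]
tcp_rot: [-180.0, 0.1, 25.5]
ft_force: [-0.9, 0.0, -1.2]
finger_gap: 18.6
grip_force: 66.1
```

Run:
```python
from h import *
print(totool(666,-121.5))
s=snap('scene');w=snap('wrist')
S,W=[np.asarray(a['pixels']) for a in(s,w)]
im=np.hstack([cv2.resize(S[100:300,140:300],(448,560)),cv2.resize(W[100:350,200:357],(352,560))])
cv2.imwrite('pics/back.png',cv2.cvtColor(im,cv2.COLOR_RGB2BGR))
```

```text
(array([ 0.14, -0.07, -0.  ]), array([ 665. , -122.7,  279.4]), array([-1.7999e+02,  6.0000e-02,  2.5520e+01]), 12.1)
```

View pics/back.png

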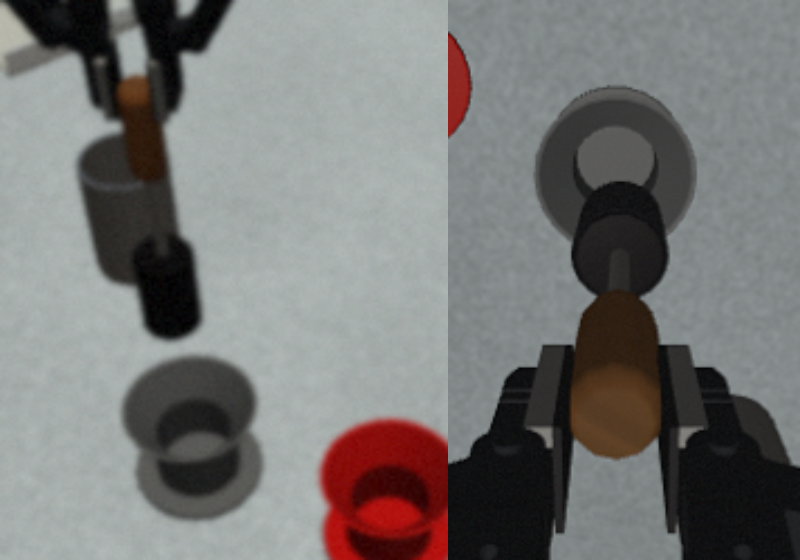

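Brush upright and above the grey stand. Descending with a small offset correction.

Request:
{"op": "play_rows", "data": {"motion": [[[0.3,-0.2,1,0,0,0],[0.3,-0.2,3,0,0,0],[0.3,-0.2,5,0,0,0],[0.3,-0.2,7,0,0,0],[0.3,-0.2,8,0,0,0]]]}}

```text
time: 12.7
tool_pos: [666.0, -119.0, 196.8]
tcp_rot: [-179.9, 0.2, 25.5]
ft_force: [-1.0, 0.5, -1.4]
finger_gap: 19.1
grip_force: 66.1
```

Request:
{"op": "play_rows", "data": {"motion": [[[0,0,0.8,0,0,0],[0,0,1.6,0,0,0],[0,0,2.4,0,0,0],[0,0,3.2,0,0,0],[0,0,3.2,0,0,0]]]}}

```text
time: 13.2
tool_pos: [666.8, -118.6, 166.4]
tcp_rot: [-179.9, 0.1, 25.5]
ft_force: [-0.4, 0.3, -1.0]
finger_gap: 18.7
grip_force: 66.1
```

Request:
{"op": "play_rows", "data": {"motion": [[[0,0.1,0.6,0,0,0],[0,0.1,1.2,0,0,0],[0,0.1,1.8,0,0,0],[0,0.1,2.2,0,0,0],[0,0.1,2.2,0,0,0]]]}}

```text
time: 13.7
tool_pos: [667.3, -119.6, 144.7]
tcp_rot: [-179.9, 0.1, 25.5]
ft_force: [-0.3, 0.6, -1.4]
finger_gap: 19.0
grip_force: 66.1
```

Request:
{"op": "play_rows", "data": {"motion": [[[0,0,0.1,0,0,0],[0,0,0.2,0,0,0],[0,0,0.2,0,0,0]]]}}

```text
time: 14.0
tool_pos: [668.0, -119.7, 144.1]
tcp_rot: [180.0, -0.0, 25.5]
ft_force: [0.0, 0.9, -0.8]
finger_gap: 19.1
grip_force: 66.1
```

Request:
{"op": "play_rows", "data": {"motion": [[[0,0,0.15,0,0,0],[0,0,0.3,0,0,0],[0,0,0.3,0,0,0]]]}}

```text
time: 14.3
tool_pos: [667.7, -119.7, 140.5]
tcp_rot: [-180.0, 0.0, 25.5]
ft_force: [0.5, -0.2, -1.3]
finger_gap: 18.9
grip_force: 66.1
```

Request:
{"op": "play_rows", "data": {"motion": [[[0,0,0.1,0,0,0],[0,0,0.2,0,0,0],[0,0,0.2,0,0,0]]]}}

```text
time: 14.6
tool_pos: [668.3, -119.8, 139.6]
tcp_rot: [180.0, -0.1, 25.5]
ft_force: [0.1, 0.5, 1.5]
finger_gap: 18.6
grip_force: 66.4
```

Light floor contact, so I release and retreat.

Request:
{"op": "play_rows", "data": {"motion": [[[0,0,0,0,0,0],[0,0,0,0,0,0],[0,0,0,0,0,0],[0,0,0,0,0,0],[0,0,0,0,0,0]]], "jaw": 1}}

```text
time: 15.1
tool_pos: [667.9, -119.7, 138.8]
tcp_rot: [-180.0, 0.0, 25.5]
ft_force: [0.3, -0.2, -0.9]
finger_gap: 85.2
grip_force: 0.0
```

Request:
{"op": "play_rows", "data": {"motion": [[[0,0,-1.5,0,0,0],[0,0,-4,0,0,0],[0,0,-7,0,0,0],[0,0,-10,0,0,0],[0,0,-13,0,0,0]]]}}

```text
time: 15.6
tool_pos: [667.9, -119.7, 271.7]
tcp_rot: [180.0, -0.1, 25.5]
ft_force: [0.5, -0.9, 0.6]
finger_gap: 85.2
grip_force: 0.0
```

Request:
{"op": "play_rows", "data": {"motion": [[[-2,0,0,0,0,0],[-5,0,0,0,0,0],[-8,0,0,0,0,0],[-10,0,0,0,0,0],[-10,0,0,0,0,0]]]}}

```text
time: 16.1
tool_pos: [576.4, -164.1, 271.0]
tcp_rot: [179.9, -0.1, 25.4]
ft_force: [0.8, -0.0, 0.9]
finger_gap: 85.3
grip_force: 0.0
```

Request:
{"op": "play_rows", "data": {"motion": [[[0,0,0,0,0,0],[0,0,0,0,0,0],[0,0,0,0,0,0],[0,0,0,0,0,0],[0,0,0,0,0,0]]]}}

```text
time: 16.6
tool_pos: [577.9, -162.5, 268.6]
tcp_rot: [-180.0, 0.0, 25.6]
ft_force: [0.7, 0.6, -0.4]
finger_gap: 85.1
grip_force: 0.0
```

Run:
```python
from h import *
q=sensors.sense();print(q['time'],q['ft_force'],q['finger_gap'])
snap('scene','end.png')
```

```text
16.6 [ 0.74287844  0.6436044  -0.40578961] 85.139633537609
```

View pics/end.png

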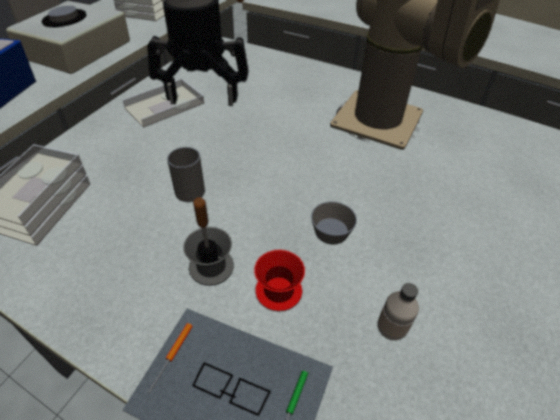

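The brush stands upright in the grey stand, with its handle at (202,212). The beaker (186,174) and the bowl (333,223) have not moved, and the gripper is clear.

```bash
python3 -c "
from h import *
print(job.hand_in())"
```

```text
the job is handed in; nothing more can be done
None
```

The job is handed in, with no verdict returned: I put the brush to the bottom of the tall beaker three times and set it back upright in its grey stand, released, and the beaker and bowl look unmoved in the last picture.

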